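# Free the storage box of its spoon and snap its cover shut

## Task

A wooden spoon was left in the storage box under the wire rack, so its cover cannot be shut. Take the spoon out and lay it down with its bowl in the oblong dish, and press the box's hinged cover fully down until the catch at its front holds it shut. Leave the mug on the worktop and the jar and shaker on the rack where they stand.

Things in the scene. Friction and masses are not known exactly. Their poses are not given: they have to be found in the camera images.
- rack: fixed steel wire rack, a bridge 170 (x) x 250 (y) x 328 mm high, open at front and back, over the storage box; origin on the worktop below its centre, x from the front (robot side) to the back. The wire shelf's underside is 320 mm up, its front edge at x = -85 mm, just before the cover's front lip: press there with the tool tilted 25 to 45 degrees, from the front. Legs at the corners.
- storage_box: fixed white plastic storage box, outside 120 (x) x 180 (y) x 70 mm high, walls and floor 5 mm, open at the top below its cover; origin at the centre of its underside, x from front to back, z up. A small sprung roller catch sits at the middle of its front wall, just below the rim.
- cover (a joint): opening angle (rad) of the box's hinged wooden cover: 0 shut; it stays where it is put. Cover 10 mm thick, 182 wide, reaching 128 mm forward from the hinge; a 30 mm wide steel tongue hangs 31 mm down from the middle of its front edge. Pushed down it first stops on the roller at about 0.11, standing proud; 6 to 14 N more at its front edge makes it snap home (below 0.02).
- cover_front (a point): point on the cover's top face, in the middle, 8 mm behind the front edge and 120 mm from the hinge: the place to press. It turns with the cover. The hinge line runs along y at (60, 0, 70) mm of the storage box; shut, this point is at (-60, 0, 80.5) mm of the box.
- spoon: beech cooking spoon, 303 mm long, about 50 g; origin at the handle's end, y up at the start. The handle (round, 12 mm) runs from (0, -24, 0) to (0, 17, 254) mm; the bowl is 44 mm wide in x and takes z 240 to 303, y 4 to 28 mm. It leans in the box, left of the middle, bowl on the floor towards the back, handle over the front rim, rising at about 33 degrees towards the robot.
- spoon_grip (a point): point on the axis of the spoon's round 12 mm handle, 70 mm from its end; a good place to grip. Same axes as the spoon.
- spoon_bowl (a point): centre of the spoon's bowl, 203 mm further on than spoon_grip. Same axes as the spoon.
- dish: oblong stoneware dish, 113 (x) x 157 (y) x 24 mm, lying loose on the worktop before the rack, left or right of it; origin at the centre of its underside; a thing laid in it rests about 14 mm above the worktop; raised rims, 22 mm high, at both ends of y.
- mug: stoneware mug with a handle, 82 x 109 x 74 mm, standing on the worktop before the rack on the other side from the dish; origin at the centre of its underside. To be left alone.
- jar: glass storage jar with a screw lid, 81 x 81 x 145 mm, standing on the wire rack; origin at the centre of its underside. To be left alone.
- shaker: glass shaker with a grey domed top, 44 x 44 x 90 mm, standing on the wire rack; origin at the centre of its underside. To be left alone.

How it is judged:
By the outcome, as a careful person would: the job done as asked, in the order asked, and still so for the second after the job is handed in, with the robot touching nothing.
It also fails if it takes over 54 s, if anything falls off the work surface, if the arm or the gripper's body presses on something with over 40 N, if the wrist force passes 120 N, or if a joint passes its speed limit or range.

## Robot

A 6-joint arm with a two-finger parallel gripper is mounted at the origin on a cart in front of the work surface, level with it; the furniture and walls round the work are solid. World frame = base frame: x ahead of the robot, y to its left, z up, the work surface at z = 0. Lengths are in m, angles in rad, forces in N, time in s.
With the tool pointing down it reaches from about 0.3 to 0.775 m from the base axis. Payload 14.6 kg.
Tool frame: the origin (TCP) lies on the centre line of the jaws, within the pads' length; the fingertips stand 19 mm ahead of it and the grasp point (between the pads) is the TCP; z points along the fingers, y is the line along which they close (so a half turn about z gives the same grasp; the last joint's range is limited). The gripper opens to 94 mm and grips with 3 to 60 N. Pads are 16 mm wide; open, the fingers measure 119 mm over their backs; the gripper's body (75 mm by 177 mm) begins 78 mm behind the grasp point.
Start: joints at [-1.192, 0.3, 1.521, -0, 1.321, -0.067], TCP at [0.237, -0.496, 0.188] pointing down, gripper open.
Joint ranges: [-3.03, 3.03], [-0.79, 2.21], [0.23, 2.52], [-1.04, 4.18], [0, 3.07], [-2.55, 2.55]. Speed limits (rad/s): [2.22, 2.22, 2.57, 3.14, 3.14, 3.14].

## Interface

Orientations are given as [roll, pitch, yaw] about the fixed x, y, z axes, in that order (R = Rz(yaw) Ry(pitch) Rx(roll)).
In Python, from station import get_obs, camera, workorder gives the robot as it stands.
- The arm moves only by the tool play_rows, never from a script. Its argument "motion" is a list that holds one entry, the list of rows, each a list of 7 numbers: the shift along the tool's x, y, z as a fraction of full scale, then the turn, a rotation vector about the tool's x, y, z as a fraction of full scale, then the opening, from -1 (shut) to 1 (fully open). In form: [[[x, y, z, ax, ay, az, grip], ...]]. A call has 1 to 10 rows; each row is the pose to reach, as a shift and turn from the pose commanded when the call began, along the tool's axes at that moment, turning the shorter way round; what a row does not reach only later rows make up. Full scale, the value 1, is 0.25 m for a shift and 2 pi rad for a turn. A row lasts 1/10 s, in which the tool goes at most 50 mm and 8.59 degrees, less where a joint would pass 70% of its speed; a pose out of reach is approached as far as the arm can. A call with a number of a shift or a turn outside -1 to 1 is refused whole. A call with a gripper value outside its range is refused whole. The fingers move at their own pace and stop on an object; "grip_force" is the grip in N (left out, the last holds). Time passes only in rows, so rows that repeat a pose let the fingers close. It gives the time, the measured TCP pose, the force, the opening and the grip force at its end, in the units of the state.
- get_obs(): the state, without advancing time (a new reading comes with each control period).
- camera(name): name is "side" or "top" or "wrist"; returns a dict with "frame" (480x640x3 uint8, red, green, blue), "z_map" (480x640 float32, m along the optical axis (not along the pixel's ray), 0 where there is no reading), "camera_matrix" (3x3 intrinsics, pixels), "D" ([k1, k2, p1, p2, k3] as OpenCV has them; the pictures are not rectified), "T" (4x4, takes a point from camera to world coordinates); the wrist camera has in their place "T_tool_cam" (4x4, takes a point from camera to tool coordinates, whose origin is the TCP and whose axes are the flange's). Camera axes: x right, y up, looking along -z (the intrinsics and any distortion apply to the point x, -y, -z); pixel columns grow to the right and rows downward; lengths in m; the calibration is good to about 2 mm. A picture is of the moment at which its call begins: read the wrist's pose just before it.
- workorder.hand_in(): hands the job in; it is judged then, once.
The state is a dict: "time_s": time; "qpos": joint angles; "joint_vel": joint speeds; "tau": joint torques, N m; "ee_pos": TCP position; "eef_rot": TCP orientation; "force": force on the tool from outside, world axes, zero at the start; "moment": the same for the moment, N m; "grip_width": finger opening in m; "grip_force": force on a finger pad.
Only numpy, scipy, OpenCV 4.12 (cv2) and the standard library are available. Lean on these libraries where they do the work, as an engineer would, in place of code of your own. Each camera call takes 0.05 s, during which the arm holds its last target. There are 200 camera calls.

## Working session

There is one attempt and no reset: what is moved stays moved. The work goes in short steps, Python scripts to look and compute and a tool call to move; the robot and the scene stay as the last step left them, time stands still between calls to the robot, and variables do not carry over. Pictures are saved under pics/ and viewed, at most 10 in all, crops included, and the job is handed in when it is done.

Besides the shell and the picture viewer there is one more tool, called after "Emit:" by a JSON object that holds its "api" and its "payload", one argument or row to a line. play_rows: Moves the arm, as the interface text tells. Its arguments: {"type":"object","properties":{"motion":{"type":"array"},"grip_force":{"type":"number"}},"required":["motion"]}

```bash
mkdir -p pics; ls; cat > h.py <<'E'
import numpy as np, cv2
from station import get_obs, camera
from scipy.spatial.transform import Rotation as R
def shot(n):
    c=camera(n); return c
def pts(c):
    K=np.array(c["camera_matrix"]);D=np.array(c["D"]);z=c["z_map"]
    v,u=np.mgrid[0:480,0:640]
    p=cv2.undistortPoints(np.stack([u,v],-1).reshape(-1,1,2).astype(float),K,D).reshape(480,640,2)
    P=np.stack([p[...,0]*z,-p[...,1]*z,-z,np.ones_like(z)],-1)
    if "T" in c: T=np.array(c["T"])
    else: T=tool()@np.array(c["T_tool_cam"])
    W=(P@T.T)[...,:3]; W[z<=0]=np.nan
    return W
def tool():
    o=get_obs();T=np.eye(4);T[:3,:3]=R.from_euler('xyz',o["eef_rot"]).as_matrix();T[:3,3]=o["ee_pos"];return T
def save(c,n): cv2.imwrite(f"pics/{n}.png",c["frame"][...,::-1])
E
python3 - <<'E'
from h import *
o=get_obs();print(o)
for n in("side","top"):
    c=shot(n);save(c,n+"0");np.save(n+"0.npy",pts(c));print(n,np.array(c["T"]).round(3),c["camera_matrix"],c["D"],(c["z_map"]>0).mean())
c=shot("wrist");print(np.array(c["T_tool_cam"]).round(3))
E
```

```text
pics
{'time_s': 0.0, 'qpos': array([-1.19157241e+00,  3.00478732e-01,  1.52155909e+00,  3.50921536e-05,
        1.32070099e+00, -6.66235833e-02]), 'joint_vel': array([-0.0002168 , -0.00058552,  0.00027911, -0.0008405 , -0.00050571,
       -0.00083006]), 'tau': array([-2.00773713e-03, -5.31815743e+01, -3.52735770e+01,  7.07548088e-02,
        2.44024774e-02, -9.68717723e-05]), 'ee_pos': array([ 0.23706537, -0.49598265,  0.18719146]), 'eef_rot': array([-3.14045130e+00, -1.10219691e-04,  4.45838737e-01]), 'force': array([-0.41044556, -0.69700281, -0.3304363 ]), 'moment': array([-0.02148293,  0.0316555 , -0.04002389]), 'grip_force': 0.0, 'grip_width': 0.09408143332858404}
side [[-0.734  0.315 -0.601 -0.206]
 [-0.678 -0.372  0.633  0.861]
 [-0.024  0.873  0.487  0.856]
 [ 0.     0.     0.     1.   ]] [[585.01171066   0.         310.65847747]
 [  0.         585.01171066 242.61368984]
 [  0.           0.           1.        ]] [-0.04715437  0.          0.          0.          0.        ] 0.996044921875
top [[ 1.40e-02  9.17e-01 -3.98e-01  2.24e-01]
 [-1.00e+00  1.30e-02 -7.00e-03  1.20e-02]
 [-1.00e-03  3.98e-01  9.17e-01  1.12e+00]
 [ 0.00e+00  0.00e+00  0.00e+00  1.00e+00]] [[459.37308644   0.         309.15659436]
 [  0.         459.37308644 233.12912347]
 [  0.           0.           1.        ]] [-0.00856322  0.          0.          0.          0.        ] 0.99607421875
[[ 0.     0.972  0.234  0.067]
 [ 1.    -0.     0.    -0.   ]
 [ 0.     0.234 -0.972 -0.197]
 [ 0.     0.     0.     1.   ]]
```

View pics/side0.png

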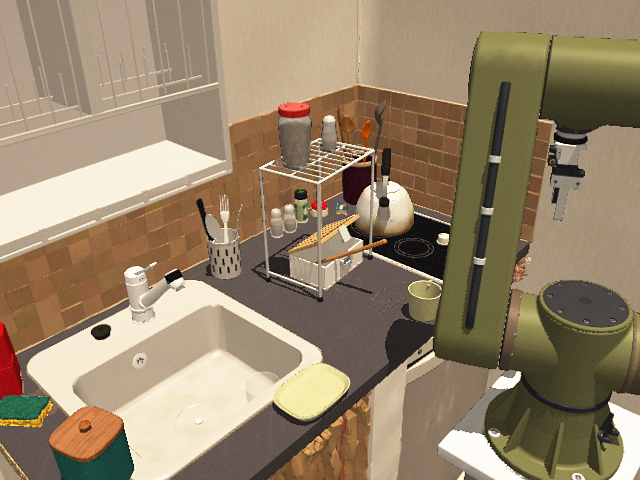

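View pics/top0.png

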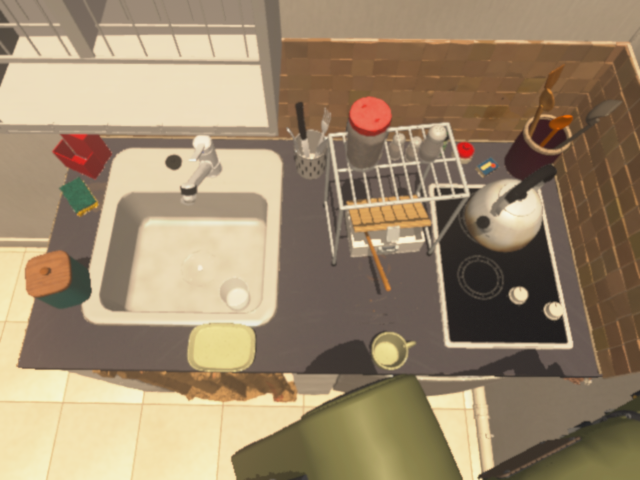

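The side view shows the rack at about (318,215), the spoon handle running (325,258)-(385,242), the dish at (312,390) and the mug at (423,300). The top view shows the handle at (368,232)-(387,290), the cover at (388,215), the dish at (222,347) and the mug at (390,350).

```bash
python3 - <<'E'
from h import *
def fit(P):
    m=P.mean(0);u,s,v=np.linalg.svd(P-m);d=v[0];t=(P-m)@d;return m,d,t.min(),t.max(),m+d*t.min(),m+d*t.max()
np.set_printoptions(precision=4,suppress=True)
W={n:np.load(n+"0.npy") for n in("side","top")}
I={n:cv2.imread(f"pics/{n}0.png") for n in W}
H={n:cv2.cvtColor(I[n],cv2.COLOR_BGR2HSV) for n in W}
boxes={"side":{"handle":(330,236,392,264),"cover":(285,212,362,255),"dish":(270,360,355,425),"boxw":(285,230,365,290),"mug":(400,275,445,325),"rack":(255,135,380,300)},
"top":{"handle":(362,228,395,295),"cover":(345,195,432,235),"dish":(183,318,260,375),"boxw":(345,222,428,258),"mug":(365,328,420,372),"rack":(322,120,470,268)}}
for n in W:
    h,s,v=[H[n][...,i].astype(int) for i in range(3)]
    for k,(a,b,c,d) in boxes[n].items():
        m=np.zeros((480,640),bool);m[b:d,a:c]=1
        w=W[n]
        if k=="handle": m&=(h<18)&(s>110)&(w[...,2]>0.05)
        if k=="cover": m&=(h>8)&(h<25)&(s>90)&(w[...,2]>0.05)&(w[...,2]<.3)
        if k=="dish": m&=(h>20)&(h<40)&(s>40)&(v>100)&(w[...,2]<.05)
        if k=="mug": m&=(h>18)&(h<40)&(s>30)&(w[...,2]>.01)&(w[...,2]<.1)
        if k=="boxw": m&=(s<40)&(v>110)&(w[...,2]>.01)&(w[...,2]<.09)
        if k=="rack": m&=(s<60)&(w[...,2]>.30)&(w[...,2]<.34)
        P=w[m];P=P[~np.isnan(P).any(1)]
        if len(P)<5: print(n,k,len(P));continue
        print(n,k,len(P),"lo",np.percentile(P,1,0),"hi",np.percentile(P,99,0))
        if k=="handle":
            f=fit(P);print("  m,d",f[0],f[1],"ends",f[4],f[5])
        if k=="cover":
            mm=P.mean(0);print("  normal",np.linalg.svd(P-mm)[2],mm)
        if k in("dish","rack"): print("  rect",cv2.minAreaRect((P[:,:2]*1000).astype(np.float32)))
        np.save(f"{n}_{k}.npy",P)
E
python3 - <<'E'
import cv2,numpy as np
a=cv2.imread("pics/side0.png")[130:310,240:450];b=cv2.imread("pics/top0.png")[120:310,310:480]
a=cv2.resize(a,None,fx=1.9,fy=1.9*1,interpolation=2);b=cv2.resize(b,(390,436),interpolation=2)
o=np.zeros((440,800,3),np.uint8);o[:a.shape[0],:a.shape[1]]=a;o[:436,405:795]=b;cv2.imwrite("pics/crop0.png",o)
E
```

```text
side handle 250 lo [ 0.5053 -0.1879  0.063 ] hi [ 0.6613 -0.122   0.175 ]
  m,d [ 0.5784 -0.1376  0.1272] [-0.8457 -0.0539  0.531 ] ends [ 0.7398 -0.1273  0.0259] [ 0.5034 -0.1423  0.1743]
side cover 751 lo [ 0.5712 -0.2597  0.0624] hi [ 0.7791 -0.0387  0.1956]
  normal [[-0.4228  0.9     0.1064]
 [-0.8479 -0.4342  0.3043]
 [ 0.32    0.0385  0.9466]] [ 0.6947 -0.1483  0.1202]
side dish 2897 lo [0.3511 0.1483 0.0031] hi [0.4628 0.2998 0.0269]
  rect ((432.2742919921875, 199.3289794921875), (164.76417541503906, 234.91920471191406), 50.50774002075195)
side boxw 125 lo [ 0.6388 -0.2635  0.017 ] hi [ 0.7306 -0.0258  0.0744]
side mug 1108 lo [ 0.3554 -0.2022  0.011 ] hi [ 0.4331 -0.1225  0.0758]
side rack 1361 lo [ 0.6199 -0.2895  0.3036] hi [ 0.8198 -0.0169  0.3384]
  rect ((721.5675659179688, -153.66624450683594), (179.8490447998047, 263.3015441894531), 7.255061149597168)
top handle 343 lo [ 0.5064 -0.1566  0.0588] hi [ 0.689  -0.1053  0.1746]
  m,d [ 0.598  -0.1376  0.1284] [-0.9046 -0.1415  0.4021] ends [ 0.7053 -0.1208  0.0807] [ 0.5038 -0.1523  0.1703]
top cover 1968 lo [ 0.6585 -0.2611  0.0773] hi [ 0.7793 -0.0807  0.1459]
  normal [[-0.1029  0.9946 -0.0136]
 [-0.8581 -0.0818  0.507 ]
 [ 0.5031  0.0638  0.8619]] [ 0.7077 -0.1705  0.1203]
top dish 3177 lo [ 0.354   0.1461 -0.0016] hi [0.4775 0.301  0.0261]
  rect ((415.8851318359375, 231.35733032226562), (126.5242919921875, 185.99652099609375), 0.8624587059020996)
top boxw 49 lo [ 0.646  -0.239   0.0104] hi [ 0.6853 -0.0893  0.0738]
top mug 741 lo [ 0.3574 -0.2215  0.0102] hi [ 0.4341 -0.1273  0.0764]
top rack 2291 lo [ 0.6209 -0.2901  0.3091] hi [ 0.8214 -0.0225  0.3381]
  rect ((723.4060668945312, -155.97886657714844), (179.74037170410156, 256.2481384277344), 7.498322486877441)
```

View pics/crop0.png

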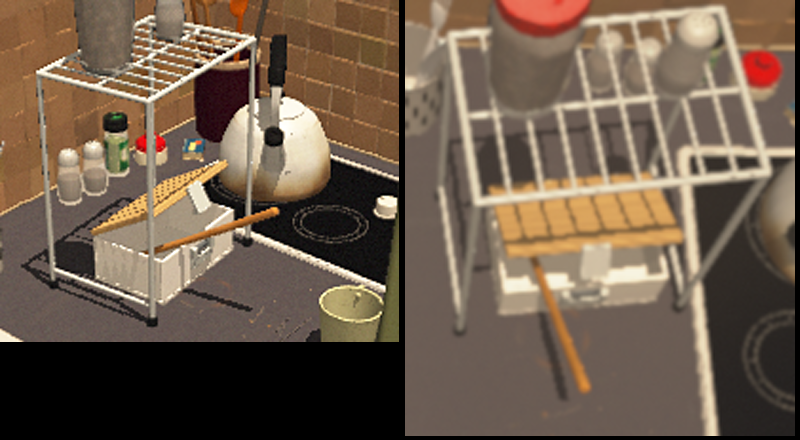

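The crop shows the cover standing open at about 30°, its steel tongue in the middle. The handle comes out left of the tongue, and nothing blocks it from the front.

```bash
cat >> h.py <<'E'
def goal(pos,tilt,yaw,flip=False):
    # tool pointing down, fingers leaning 'tilt' deg towards heading yaw(deg); flip = half turn about tool z
    y=np.radians(yaw);t=np.radians(tilt);h=np.array([np.cos(y),np.sin(y),0]);up=np.array([0,0,1.])
    z=np.sin(t)*h-np.cos(t)*up; x=np.cos(t)*h+np.sin(t)*up
    if flip:x=-x
    T=np.eye(4);T[:3,0]=x;T[:3,2]=z;T[:3,1]=np.cross(z,x);T[:3,3]=pos;return T
def rel(T,T0=None):
    T0=tool() if T0 is None else T0
    D=np.linalg.inv(T0)@T
    return np.r_[D[:3,3]/.25,R.from_matrix(D[:3,:3]).as_rotvec()/(2*np.pi)].round(4).tolist()
E
python3 - <<'E'
from h import *
np.set_printoptions(precision=4,suppress=True)
for n in("side","top"):
    P=np.load(f"{n}_handle.npy");P=P[(P[:,2]>.085)&(P[:,0]<.64)]
    c=np.array([.58,-.14,.13]);d=np.array([-.846,-.1,.53]);d/=np.linalg.norm(d)
    for r in(.02,.012,.01,.01):
        e=P-c;k=np.linalg.norm(e-np.outer(e@d,d),axis=1)<r;Q=P[k];c=Q.mean(0);d=np.linalg.svd(Q-c)[2][0];d*=-np.sign(d[0])
    t=(Q-c)@d;print(n,len(Q),"end",c+d*t.max(),"d",d,"at70",c+d*(t.max()-70e-3))
W=np.load("top0.npy")
for x in np.arange(.34,.49,.01):
    row=[]
    for y in np.arange(.13,.32,.02):
        m=(abs(W[...,0]-x)<.005)&(abs(W[...,1]-y)<.006);row.append(np.nanmedian(W[...,2][m])*1000 if m.any() else np.nan)
    print(round(x,2),np.round(row,0))
P=np.load("top_rack.npy");Q=np.load("side_rack.npy")
for p in(P,Q):
    p=p[(p[:,2]>.315)];a,b,c=cv2.minAreaRect((p[:,:2]*1000).astype(np.float32));print(a,b,c)
for tgt in ([.54,-.145,.2],[.56,-.143,.135]): print(rel(goal(tgt,10,7)))
E
```

```text
side 215 end [ 0.5041 -0.147   0.1749] d [-0.8317 -0.1299  0.5398] at70 [ 0.5623 -0.1379  0.1371]
top 228 end [ 0.5059 -0.1519  0.1748] d [-0.8353 -0.1308  0.534 ] at70 [ 0.5643 -0.1428  0.1374]
0.34 [-890. -892. -895. -899. -896. -896. -890.  -53.  -51. -899.]
0.35 [ -41.  -36. -900.  -53. -436.  -55.  -49. -242.  -47. -882.]
0.36 [  -2.   -2.   -1. -267.  -55.   -3.   15. -339.   -9.   -5.]
0.37 [-436. -373.   13. -344.   14.   15.   14. -527.   23.   -1.]
0.38 [  -1.   17. -375.   14.   14.   15.   11. -542.   20.   -0.]
0.39 [  -2.   18. -386.   14.   14.   15.   11. -553.   18.   -1.]
0.4 [-0. 19. 15. 14. 14. 13. 13. 11. 16.  1.]
0.41 [-1. 18. 14. 14. 13. 14. 14. 15. 17.  1.]
0.42 [-0. 20. 13. 14. 14. 14. 15. 14. 16. -0.]
0.43 [-1. 19. 15. 15. 13. 14. 14. 15. 17. -1.]
0.44 [-1. 20. 14. 14. 15. 13. 14. 14. 21. -0.]
0.45 [-1.  1. 18. 14. 15. 16. 15. 16. 22.  0.]
0.46 [-0.  1. 20. 20. 21. 19. 20. 21.  3.  1.]
0.47 [3. 6. 5. 5. 4. 6. 6. 5. 5. 6.]
0.48 [5. 4. 5. 4. 5. 6. 5. 6. 4. 4.]
(723.5072021484375, -156.1473388671875) (179.69842529296875, 256.0110168457031) 7.343502044677734
(721.5675659179688, -153.66624450683594) (179.8490447998047, 263.3015441894531) 7.255061149597168
[1.6987, -0.7446, -0.0499, -0.0046, 0.0275, 0.0514]
[1.7743, -0.7171, 0.2101, -0.0046, 0.0275, 0.0514]
```

Emit:
{"api": "play_rows", "payload": {
  "motion": [
    [[0.9, -0.39, -0.03, -0.0046, 0.0275, 0.051, 1], [0.9, -0.39, -0.03, -0.0046, 0.0275, 0.051, 1], [0.9, -0.39, -0.03, -0.0046, 0.0275, 0.051, 1], [0.9, -0.39, -0.03, -0.0046, 0.0275, 0.051, 1], [0.9, -0.39, -0.03, -0.0046, 0.0275, 0.051, 1], [0.9, -0.39, -0.03, -0.0046, 0.0275, 0.051, 1], [0.9, -0.39, -0.03, -0.0046, 0.0275, 0.051, 1]]
  ],
  "grip_force": 25
}}

```text
time_s: 0.85
ee_pos: [0.3985, -0.3106, 0.1952]
eef_rot: [3.141, -0.174, 0.127]
force: [-0.0, -0.5, 0.6]
grip_width: 0.094
grip_force: 0.0
```

```bash
python3 - <<'E'
from h import *
for tgt in ([.535,-.145,.20],[.56,-.14,.137]): print(rel(goal(tgt,10,9)))
E
```

```text
[0.6194, -0.5883, 0.089, 0.001, 0.0, -0.0048]
[0.6759, -0.5957, 0.3548, 0.001, 0.0, -0.0048]
```

Emit:
{"api": "play_rows", "payload": {
  "motion": [
    [[0.62, -0.59, 0.09, 0.001, 0, -0.0048, 1], [0.62, -0.59, 0.09, 0.001, 0, -0.0048, 1], [0.62, -0.59, 0.09, 0.001, 0, -0.0048, 1], [0.62, -0.59, 0.09, 0.001, 0, -0.0048, 1], [0.62, -0.59, 0.09, 0.001, 0, -0.0048, 1], [0.62, -0.59, 0.09, 0.001, 0, -0.0048, 1], [0.65, -0.595, 0.22, 0.001, 0, -0.0048, 1], [0.676, -0.596, 0.355, 0.001, 0, -0.0048, 1], [0.676, -0.596, 0.355, 0.001, 0, -0.0048, 1], [0.676, -0.596, 0.355, 0.001, 0, -0.0048, 1]]
  ]
}}

```text
time_s: 1.85
ee_pos: [0.5593, -0.1423, 0.1375]
eef_rot: [-3.141, -0.174, 0.154]
force: [-0.1, 0.6, 0.7]
grip_width: 0.0941
grip_force: 0.0
```

```bash
python3 - <<'E'
from h import *
print(get_obs()["ee_pos"],get_obs()["eef_rot"])
c=shot("wrist");save(c,"w1");W=pts(c);np.save("w1.npy",W)
h=cv2.cvtColor(c["frame"],cv2.COLOR_RGB2HSV).astype(int)
m=(h[...,0]<18)&(h[...,1]>110)&(W[...,2]>.09)&(W[...,2]<.19)&(W[...,0]<.63)
P=W[m];print(len(P));Ti=np.linalg.inv(tool());Q=P@Ti[:3,:3].T+Ti[:3,3];
mm=Q.mean(0);print(mm,np.linalg.svd(Q-mm)[2][0]) 
for x in (-.03,-.01,0,.01,.03):
    k=abs(Q[:,0]-x)<.006;print(x,k.sum(),np.median(Q[k],0) if k.any() else'')
E
```

```text
[ 0.55932886 -0.14232006  0.13748037] [-3.14125791 -0.17363397  0.1536632 ]
3839
[0.00693289 0.0014939  0.00213737] [-0.73599379  0.00111867 -0.67698736]
-0.03 226 [-0.02579405  0.00177335 -0.02828853]
-0.01 612 [-0.01018484  0.00136251 -0.01364318]
0 549 [-0.00022828  0.00140642 -0.00460453]
0.01 503 [0.00983824 0.00144158 0.00489295]
0.03 392 [0.02997779 0.00152731 0.02322698]
```

View pics/w1.png

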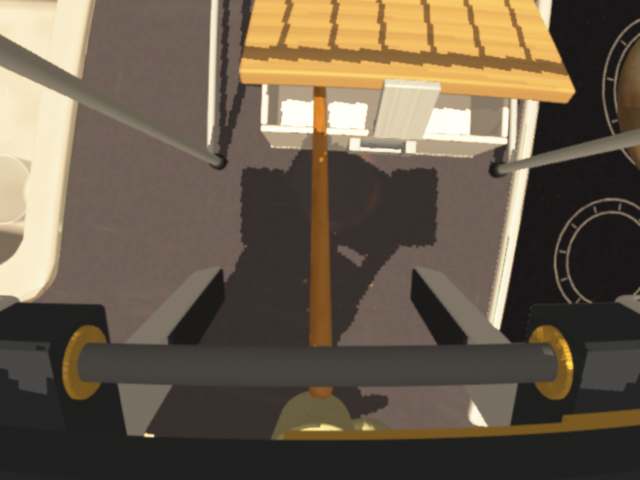

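The handle runs down the middle between the open fingers (320,90)-(320,390), and the tongue at (408,108) is clear of it to the right. I'll close the gripper.

Emit:
{"api": "play_rows", "payload": {
  "motion": [
    [[0, 0.005, 0, 0, 0, 0, -1], [0, 0.005, 0, 0, 0, 0, -1], [0, 0.005, 0, 0, 0, 0, -1], [0, 0.005, 0, 0, 0, 0, -1], [0, 0.005, 0, 0, 0, 0, -1], [0, 0.005, 0, 0, 0, 0, -1], [0, 0.005, 0, 0, 0, 0, -1], [0, 0.005, 0, 0, 0, 0, -1]]
  ],
  "grip_force": 25
}}

```text
time_s: 2.7
ee_pos: [0.5603, -0.1421, 0.137]
eef_rot: [-3.141, -0.174, 0.155]
force: [-1.3, 0.0, 0.2]
grip_width: 0.0335
grip_force: 0.0
```

```bash
python3 - <<'E'
from h import *
T=tool();p=T[:3,3]
d=np.array([-.834,-.131,.537]);d/=np.linalg.norm(d)
left=np.array([-.15,.99,0])
for s,l in((.04,.006),(.08,.014),(.12,.018),(.16,.018),(.2,.018),(.24,.018)):
    G=T.copy();G[:3,3]=p+d*s+left*l;print(G[:3,3].round(3),rel(G))
E
```

```text
[ 0.526 -0.141  0.158] [-0.1179, -0.024, -0.108, 0.0, 0.0, -0.0]
[ 0.491 -0.139  0.18 ] [-0.2358, -0.056, -0.2159, 0.0, 0.0, -0.0]
[ 0.458 -0.14   0.201] [-0.3538, -0.0719, -0.3239, 0.0, 0.0, -0.0]
[ 0.424 -0.145  0.223] [-0.4719, -0.0719, -0.4319, 0.0, 0.0, -0.0]
[ 0.391 -0.15   0.244] [-0.5899, -0.0718, -0.5399, 0.0, 0.0, -0.0]
[ 0.358 -0.156  0.266] [-0.708, -0.0718, -0.6479, 0.0, 0.0, -0.0]
```

Not shut yet; keep closing.

Emit:
{"api": "play_rows", "payload": {
  "motion": [
    [[0, 0, 0, 0, 0, 0, -1], [0, 0, 0, 0, 0, 0, -1], [0, 0, 0, 0, 0, 0, -1], [0, 0, 0, 0, 0, 0, -1], [0, 0, 0, 0, 0, 0, -1], [0, 0, 0, 0, 0, 0, -1]]
  ]
}}

```text
time_s: 3.3
ee_pos: [0.5602, -0.1421, 0.1371]
eef_rot: [-3.142, -0.174, 0.155]
force: [-0.0, -0.5, -0.1]
grip_width: 0.0001
grip_force: 0.0
```

```bash
python3 - <<'E'
from h import *
c=shot("wrist");W=pts(c)
h=cv2.cvtColor(c["frame"],cv2.COLOR_RGB2HSV).astype(int)
m=(h[...,0]<18)&(h[...,1]>110)&(W[...,2]>.05)&(W[...,2]<.19)&(W[...,0]<.63)
P=W[m];Ti=np.linalg.inv(tool());Q=P@Ti[:3,:3].T+Ti[:3,3]
for x in (-.05,-.03,-.01,0,.01,.03,.05):
    k=abs(Q[:,0]-x)<.006;print(x,k.sum(),np.median(Q[k],0) if k.any() else'')
s=camera("side")
o=np.zeros((480,800,3),np.uint8);o[:360,:480]=cv2.resize(c["frame"],(480,360))[...,::-1]
o[:480,480:]=cv2.resize(s["frame"][200:320,300:380],(320,480))[...,::-1];cv2.imwrite("pics/c2.png",o)
E
```

```text
-0.05 49 [-0.04568839 -0.00017219 -0.04533652]
-0.03 17 [-0.02547752 -0.00018327 -0.0289145 ]
-0.01 17 [-0.00602012  0.00027965 -0.03629198]
0 169 [ 0.00425397  0.00027964 -0.00095228]
0.01 573 [0.00908539 0.00087914 0.00423066]
0.03 392 [0.02981319 0.00152853 0.02341887]
0.05 325 [0.04951051 0.00162257 0.04154696]
```

View pics/c2.png

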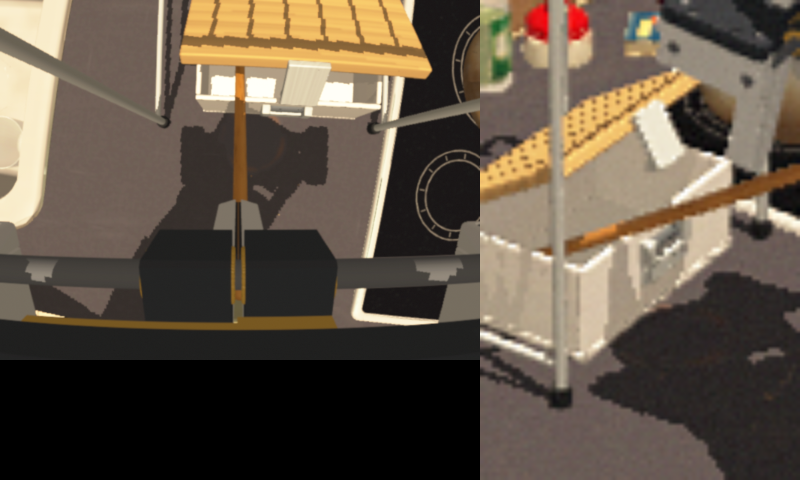

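The reading says fully shut, yet the handle is unmoved in both views, crossing the fingers at (757,185) in the crop. I'll test with a short pull along the spoon's axis.

Emit:
{"api": "play_rows", "payload": {
  "motion": [
    [[-0.06, 0, -0.054, 0, 0, 0, -1], [-0.06, 0, -0.054, 0, 0, 0, -1], [-0.06, 0, -0.054, 0, 0, 0, -1]]
  ]
}}

```text
time_s: 3.7
ee_pos: [0.5436, -0.1449, 0.1479]
eef_rot: [3.141, -0.175, 0.155]
force: [-0.2, -0.1, -0.3]
grip_width: 0.0002
grip_force: 0.0
```

```bash
cat >> h.py <<'E'
def handle(c,W,zmin=.03):
    h=cv2.cvtColor(c["frame"],cv2.COLOR_RGB2HSV).astype(int)
    return (h[...,0]<18)&(h[...,1]>110)&(W[...,2]>zmin)
E
python3 - <<'E'
from h import *
np.set_printoptions(precision=4,suppress=True)
print({k:get_obs()[k] for k in("ee_pos","grip_width","grip_force","force")})
o=np.zeros((480,800,3),np.uint8)
for n,(a,b,e,f) in {"side":(330,200,420,290),"top":(355,220,405,300)}.items():
    c=camera(n);W=pts(c);m=handle(c,W,.08);m&=(W[...,0]<.62)&(W[...,0]>.4)&(abs(W[...,1]+.145)<.03);P=W[m];i=np.argsort(P[:,0])
    print(n,len(P),P[i[:4]].mean(0),P[i[len(i)//2]]);
    o[:400,(0 if n=="side" else 400):(400 if n=="side" else 650)]=cv2.resize(c["frame"][b:f,a:e],(400 if n=="side" else 250,400))[...,::-1]
cv2.imwrite("pics/c3.png",o)
E
```

```text
{'ee_pos': array([ 0.5436, -0.1449,  0.1479]), 'grip_width': 0.00022422072410783033, 'grip_force': 0.0, 'force': array([-0.1948, -0.1298, -0.3361])}
side 192 [ 0.4913 -0.139   0.2958] [ 0.5539 -0.1414  0.1465]
top 2 [ 0.5788 -0.1309  0.2823] [ 0.6185 -0.1327  0.1046]
```

View pics/c3.png

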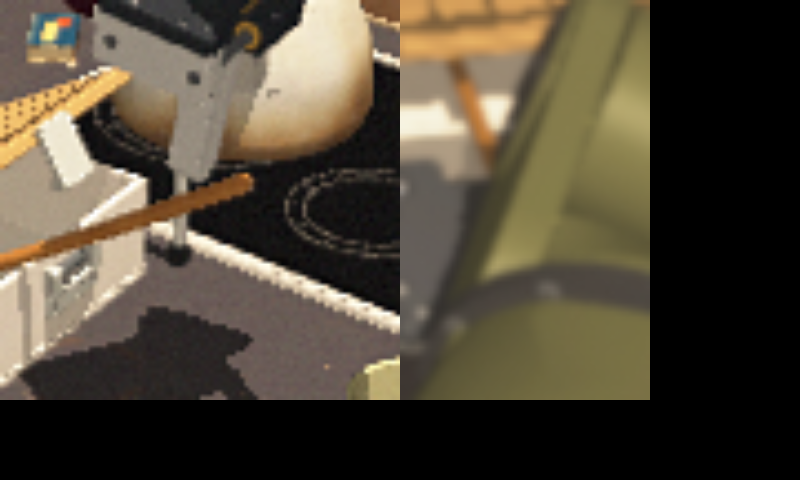

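This settles it: the fingertips at (190,178) end above the handle at (190,205), so they passed over it. What I took for a fingertip in the last picture was the rack leg. I'll measure where the tips really stand relative to the TCP.

```bash
python3 - <<'E'
from h import *
np.set_printoptions(precision=4,suppress=True)
Ti=np.linalg.inv(tool())
for n in("side","wrist"):
    c=camera(n);W=pts(c);Q=W@Ti[:3,:3].T+Ti[:3,3]
    h=cv2.cvtColor(c["frame"],cv2.COLOR_RGB2HSV).astype(int)
    m=(abs(Q[...,1])<.05)&(abs(Q[...,0])<.02)&(Q[...,2]>-.09)&(Q[...,2]<.03)
    for z in np.arange(-.08,.03,.01):
        k=m&(abs(Q[...,2]-z)<.005)
        if k.any(): print(n,round(z,3),k.sum(),"x",np.percentile(Q[k][:,0],[5,95]),"y",np.percentile(Q[k][:,1],[5,95]),"hsv",np.median(h[k],0))
    if n=="side":
        K=np.array(c["camera_matrix"]);w=(tool()@np.array([[0,0,0,1],[0,0,.019,1.]]).T);q=np.linalg.inv(np.array(c["T"]))@w
        print("proj TCP, tip",(K@(q[:3]*np.array([[1],[-1],[-1]])/-q[2])).T)
E
```

```text
side -0.08 15 x [-0.0093 -0.0069] y [-0.0119  0.0113] hsv [ 16.  41. 138.]
side -0.07 33 x [-0.0096  0.0094] y [-0.0159  0.0061] hsv [ 18.  41. 148.]
side -0.06 39 x [-0.0091  0.0074] y [-0.018   0.0062] hsv [ 18.  41. 149.]
side -0.05 41 x [-0.009   0.0086] y [-0.0166  0.007 ] hsv [ 17.  40. 148.]
side -0.04 41 x [-0.0094  0.009 ] y [-0.0161  0.0024] hsv [ 18.  41. 149.]
side -0.03 30 x [-0.0089  0.008 ] y [-0.0161  0.008 ] hsv [ 18.  41. 147.]
side -0.02 22 x [-0.0188  0.0061] y [-0.0097  0.0021] hsv [ 14. 181. 122.]
side -0.01 20 x [-0.017  -0.0014] y [-0.0086 -0.002 ] hsv [ 14.  182.5 124. ]
side -0.0 19 x [-0.0074  0.0104] y [-0.0087  0.0028] hsv [ 14. 185. 121.]
side 0.01 18 x [0.0048 0.0174] y [-0.007  -0.0006] hsv [ 13.5 187.  120.5]
side 0.02 4 x [0.013  0.0175] y [-0.0054 -0.003 ] hsv [ 13.5 196.5 114. ]
proj TCP, tip [[371.1955 245.541    1.    ]
 [369.8191 251.7993   1.    ]]
wrist -0.08 176 x [0.0074 0.0096] y [-0.0025  0.0025] hsv [17.  48.  73.5]
wrist -0.07 221 x [0.0075 0.0097] y [-0.0077  0.0088] hsv [ 17.  47. 104.]
wrist -0.06 643 x [0.0078 0.0097] y [-0.0113  0.011 ] hsv [ 18.  47. 125.]
wrist -0.05 517 x [0.0079 0.0097] y [-0.011   0.0111] hsv [ 18.  48. 125.]
wrist -0.04 468 x [-0.0024  0.0097] y [-0.011  0.011] hsv [ 17.  48. 125.]
wrist -0.03 397 x [0.0039 0.0097] y [-0.0107  0.0107] hsv [ 17.  48. 124.]
wrist -0.02 148 x [-0.0183  0.0096] y [-0.007   0.0063] hsv [ 16.  56. 110.]
wrist -0.0 311 x [0.0037 0.0114] y [-0.003   0.0063] hsv [ 15. 186. 123.]
wrist 0.01 370 x [0.0089 0.0194] y [-0.0031  0.0065] hsv [ 15. 186. 120.]
wrist 0.02 19 x [0.0153 0.0196] y [-0.0038  0.0066] hsv [ 14. 156.  93.]
```

The fingers end about 20 mm behind the reported TCP, not 19 mm ahead of it. So the true grasp point is about 40 mm behind the reported TCP, and I'll correct for that.

```bash
python3 - <<'E'
from h import *
for tgt in ([.548,-.1415,.175],[.560,-.1405,.1025]): print(rel(goal(tgt,10,9)))
E
```

```text
[0.0384, -0.0096, -0.1057, -0.0, 0.0001, -0.0003]
[0.0354, -0.0061, 0.1883, -0.0, 0.0001, -0.0003]
```

Emit:
{"api": "play_rows", "payload": {
  "motion": [
    [[0.038, -0.01, -0.1, 0, 0, 0, 0.4], [0.038, -0.01, -0.1, 0, 0, 0, 0.4], [0.038, -0.01, -0.1, 0, 0, 0, 0.4], [0.038, -0.01, -0.1, 0, 0, 0, 0.4], [0.038, -0.01, -0.1, 0, 0, 0, 0.4], [0.038, -0.01, -0.1, 0, 0, 0, 0.4], [0.038, -0.01, -0.1, 0, 0, 0, 0.4], [0.036, -0.008, 0.05, 0, 0, 0, 0.4], [0.036, -0.006, 0.188, 0, 0, 0, 0.4], [0.036, -0.006, 0.188, 0, 0, 0, 0.4]]
  ]
}}

```text
time_s: 4.9
ee_pos: [0.5581, -0.1398, 0.0989]
eef_rot: [-3.138, -0.168, 0.155]
force: [-0.5, -0.4, 0.1]
grip_width: 0.066
grip_force: 0.0
```

Emit:
{"api": "play_rows", "payload": {
  "motion": [
    [[0, 0, 0, 0, 0, 0, -1], [0, 0, 0, 0, 0, 0, -1], [0, 0, 0, 0, 0, 0, -1], [0, 0, 0, 0, 0, 0, -1], [0, 0, 0, 0, 0, 0, -1], [0, 0, 0, 0, 0, 0, -1], [0, 0, 0, 0, 0, 0, -1], [0, 0, 0, 0, 0, 0, -1], [0, 0, 0, 0, 0, 0, -1]]
  ],
  "grip_force": 25
}}

```text
time_s: 5.8
ee_pos: [0.5599, -0.1406, 0.103]
eef_rot: [-3.141, -0.174, 0.155]
force: [-0.7, 0.1, -0.3]
grip_width: 0.0115
grip_force: 25.0
```

Emit:
{"api": "play_rows", "payload": {
  "motion": [
    [[-0.06, -0.012, -0.054, 0, 0, 0, -1], [-0.118, -0.024, -0.108, 0, 0, 0, -1], [-0.177, -0.04, -0.162, 0, 0, 0, -1], [-0.236, -0.056, -0.216, 0, 0, 0, -1], [-0.295, -0.064, -0.27, 0, 0, 0, -1], [-0.354, -0.072, -0.324, 0, 0, 0, -1], [-0.413, -0.072, -0.378, 0, 0, 0, -1], [-0.472, -0.072, -0.432, 0, 0, 0, -1], [-0.59, -0.072, -0.54, 0, 0, 0, -1], [-0.66, -0.072, -0.64, 0, 0, 0, -1]]
  ]
}}

```text
time_s: 6.8
ee_pos: [0.3675, -0.1521, 0.2323]
eef_rot: [-3.141, -0.174, 0.155]
force: [0.2, -0.2, -0.2]
grip_width: 0.0112
grip_force: 25.0
```

```bash
python3 - <<'E'
from h import *
np.set_printoptions(precision=4,suppress=True)
o=get_obs();print(o["ee_pos"],o["grip_width"],o["qpos"])
c=camera("wrist");W=pts(c);T=tool();Ti=np.linalg.inv(T);Q=W@Ti[:3,:3].T+Ti[:3,3]
m=handle(c,W,.06)&(abs(Q[...,1])<.04)&(Q[...,0]>-.06)&(Q[...,0]<.22)&(Q[...,2]<.2)
P=Q[m];
for x in np.arange(-.06,.2,.02):
    k=abs(P[:,0]-x)<.01
    if k.sum()>3: print(round(x,2),k.sum(),np.median(P[k],0),np.percentile(P[k][:,1],[2,98]))
s=camera("side");save(s,"side4")
b=np.zeros((480,800,3),np.uint8);b[:360,:400]=cv2.resize(s["frame"][150:420,250:550],(400,360))[...,::-1];b[:300,400:]=cv2.resize(c["frame"],(400,300))[...,::-1];cv2.imwrite("pics/c4.png",b)
E
```

```text
[ 0.3675 -0.1521  0.2323] 0.011229636293343871 [-0.5686 -0.1853  1.9395  0.1209  1.2593  0.8171]
-0.04 729 [-0.0337 -0.0001 -0.0741] [-0.0056  0.0053]
-0.02 723 [-0.0263 -0.0002 -0.0677] [-0.0053  0.005 ]
0.0 1552 [-0.0005 -0.0002 -0.0437] [-0.0056  0.0057]
0.02 1330 [ 0.0198 -0.0002 -0.0281] [-0.0241  0.0192]
0.04 883 [ 0.0393 -0.0002 -0.0084] [-0.0049  0.0048]
0.06 706 [0.0597 0.0003 0.0097] [-0.0046  0.0048]
0.08 565 [0.0794 0.0003 0.0269] [-0.0044  0.0049]
0.1 472 [0.0994 0.0004 0.0447] [-0.0045  0.0047]
0.12 371 [0.1197 0.0004 0.0621] [-0.0042  0.0044]
0.14 799 [0.144  0.0004 0.0884] [-0.0188  0.0184]
0.16 1128 [ 0.1598 -0.0003  0.1047] [-0.0213  0.0212]
0.18 368 [ 0.1738 -0.0003  0.1156] [-0.0168  0.0158]
```

View pics/c4.png

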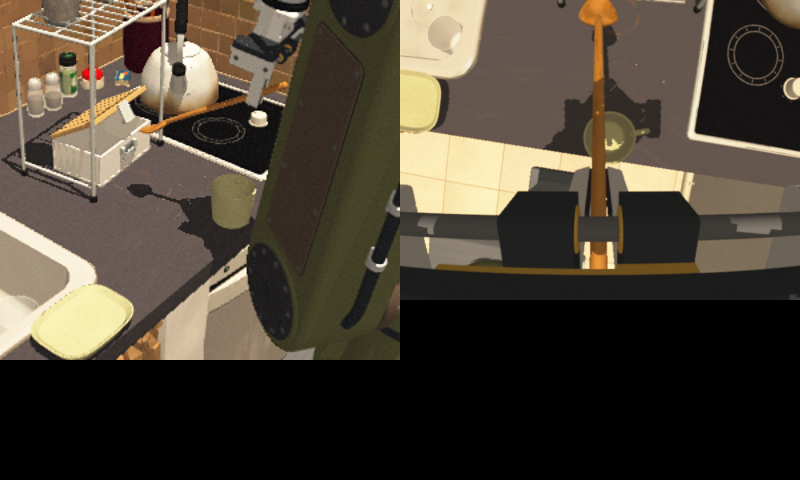

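The spoon is out and gripped on its axis (bowl at (598,10) in the wrist half), with box, cover and mug undisturbed. Next I turn it towards the dish.

```bash
python3 - <<'E'
from h import *
print(rel(goal([.41,-.04,.21],36,100)))
T0=goal([.41,-.04,.21],36,100)
E
```

```text
[0.2124, -0.4219, 0.1366, 0.1004, 0.0562, -0.2345]
```

Emit:
{"api": "play_rows", "payload": {
  "motion": [
    [[0.212, -0.422, 0.137, 0.1, 0.056, -0.234, -1], [0.212, -0.422, 0.137, 0.1, 0.056, -0.234, -1], [0.212, -0.422, 0.137, 0.1, 0.056, -0.234, -1], [0.212, -0.422, 0.137, 0.1, 0.056, -0.234, -1], [0.212, -0.422, 0.137, 0.1, 0.056, -0.234, -1], [0.212, -0.422, 0.137, 0.1, 0.056, -0.234, -1], [0.212, -0.422, 0.137, 0.1, 0.056, -0.234, -1], [0.212, -0.422, 0.137, 0.1, 0.056, -0.234, -1], [0.212, -0.422, 0.137, 0.1, 0.056, -0.234, -1], [0.212, -0.422, 0.137, 0.1, 0.056, -0.234, -1]]
  ]
}}

```text
time_s: 7.9
ee_pos: [0.4105, -0.0391, 0.2064]
eef_rot: [-3.103, -0.6, 1.595]
force: [0.3, -0.3, -0.3]
grip_width: 0.0109
grip_force: 25.0
```

```bash
python3 - <<'E'
from h import *
print(get_obs()["qpos"].round(3))
print(rel(goal([.4435,.0207,.13],42,100)))
E
```

```text
[-0.52   0.154  1.777  0.481  1.584 -0.643]
[0.0221, 0.1526, 0.3799, 0.0087, 0.0208, -0.0192]
```

Reachable. I'll go above the dish, then check the bowl's position there.

Emit:
{"api": "play_rows", "payload": {
  "motion": [
    [[0.022, 0.153, 0.38, 0.009, 0.021, -0.019, -1], [0.022, 0.153, 0.38, 0.009, 0.021, -0.019, -1], [0.022, 0.153, 0.38, 0.009, 0.021, -0.019, -1], [0.022, 0.153, 0.38, 0.009, 0.021, -0.019, -1], [0.022, 0.153, 0.38, 0.009, 0.021, -0.019, -1]]
  ]
}}

```text
time_s: 8.4
ee_pos: [0.444, 0.0199, 0.1315]
eef_rot: [-3.14, -0.731, 1.739]
force: [-0.5, 0.1, 0.5]
grip_width: 0.0113
grip_force: 25.0
```

```bash
python3 - <<'E'
from h import *
np.set_printoptions(precision=4,suppress=True)
o=get_obs();print(o["ee_pos"],o["grip_width"],o["qpos"])
for n in("wrist","side"):
    c=camera(n);W=pts(c)
    m=handle(c,W,.06)&(W[...,1]>-.1)&(W[...,2]<.26)&(W[...,0]>.3)&(W[...,0]<.55)&(W[...,1]<.3)
    l,lab,st,_=cv2.connectedComponentsWithStats(m.astype(np.uint8));P=W[m]
    for y in np.arange(-.04,.28,.02):
        k=abs(P[:,1]-y)<.01
        if k.sum()>3: print(n,round(y,2),k.sum(),np.median(P[k],0),np.percentile(P[k][:,2],[3,97]),np.percentile(P[k][:,0],[2,98]))
print(rel(goal([.4435,.0207,.004],42,100)))
E
```

```text
[0.444  0.0199 0.1315] 0.011259884661371287 [-0.4144  0.3555  1.7761  0.5922  1.4872 -0.7816]
wrist -0.04 622 [ 0.4555 -0.0459  0.165 ] [0.162  0.2519] [0.4489 0.4615]
wrist -0.02 981 [ 0.4502 -0.0182  0.1647] [0.1615 0.1665] [0.4442 0.456 ]
wrist 0.0 1068 [ 0.4474 -0.0007  0.1645] [0.159  0.1662] [0.4413 0.4537]
wrist 0.02 846 [0.444  0.0194 0.1646] [0.1613 0.1661] [0.4382 0.4499]
wrist 0.04 694 [0.4407 0.0395 0.1646] [0.1616 0.166 ] [0.4349 0.4464]
wrist 0.06 559 [0.4371 0.0593 0.1647] [0.1623 0.1662] [0.4319 0.4424]
wrist 0.08 485 [0.4337 0.0792 0.1649] [0.162  0.1662] [0.4284 0.4392]
wrist 0.1 393 [0.4303 0.0992 0.1652] [0.163  0.1665] [0.4253 0.4355]
wrist 0.12 344 [0.4268 0.1196 0.1655] [0.1631 0.1667] [0.4219 0.4317]
wrist 0.14 295 [0.4236 0.1401 0.1656] [0.1629 0.1667] [0.4184 0.4288]
wrist 0.16 258 [0.4201 0.1598 0.1656] [0.1629 0.1669] [0.4149 0.4252]
wrist 0.18 632 [0.415  0.1842 0.1632] [0.158  0.1665] [0.3967 0.4291]
wrist 0.2 783 [0.4127 0.2002 0.1614] [0.1576 0.1639] [0.391  0.4345]
wrist 0.22 761 [0.4113 0.2191 0.1612] [0.1578 0.1629] [0.3918 0.4309]
wrist 0.24 24 [0.
[... 424 characters left out ...]
 0.1653] [0.1577 0.1679] [0.4309 0.4415]
side 0.08 20 [0.4307 0.0801 0.1632] [0.1589 0.1673] [0.4279 0.4368]
side 0.1 18 [0.4296 0.1001 0.1642] [0.1604 0.1671] [0.424 0.437]
side 0.12 25 [0.4252 0.1206 0.1651] [0.1606 0.1686] [0.4214 0.4315]
side 0.14 39 [0.422  0.139  0.1654] [0.1608 0.1692] [0.4178 0.4281]
side 0.16 32 [0.4185 0.1588 0.1658] [0.1598 0.1694] [0.414  0.4243]
side 0.18 30 [0.4138 0.1834 0.1647] [0.1608 0.1685] [0.4012 0.4191]
side 0.2 84 [0.4086 0.1999 0.1623] [0.1583 0.1667] [0.3908 0.4335]
side 0.22 88 [0.4145 0.2196 0.1612] [0.158  0.1643] [0.3913 0.4309]
side 0.24 41 [0.4034 0.2365 0.1635] [0.16   0.1661] [0.3944 0.4228]
[-0.3381, -0.0015, 0.3842, 0.0005, 0.0004, -0.0007]
```

Emit:
{"api": "play_rows", "payload": {
  "motion": [
    [[-0.1, 0, 0.114, 0, 0, 0, -1], [-0.2, 0, 0.228, 0, 0, 0, -1], [-0.27, 0, 0.308, 0, 0, 0, -1], [-0.31, 0, 0.353, 0, 0, 0, -1], [-0.33, 0, 0.376, 0, 0, 0, -1], [-0.338, 0, 0.385, 0, 0, 0, -1], [-0.338, 0, 0.385, 0, 0, 0, -1], [-0.338, 0, 0.385, 0, 0, 0, -1]]
  ]
}}

```text
time_s: 9.3
ee_pos: [0.4437, 0.0216, 0.0036]
eef_rot: [-3.14, -0.731, 1.74]
force: [0.2, -0.3, -0.8]
grip_width: 0.0113
grip_force: 25.0
```

```bash
python3 - <<'E'
from h import *
np.set_printoptions(precision=4,suppress=True)
o=get_obs();print(o["ee_pos"],o["grip_width"],o["force"])
c=camera("side");W=pts(c);save(c,"side5")
m=handle(c,W,.01)&(W[...,1]>-.1)&(W[...,2]<.06)&(W[...,0]>.36)&(W[...,0]<.5)&(W[...,1]<.3);P=W[m]
for y in np.arange(0,.28,.04):
    k=abs(P[:,1]-y)<.01
    if k.sum()>3: print(round(y,2),k.sum(),np.median(P[k],0))
E
```

```text
[0.4437 0.0216 0.0036] 0.011262025390420236 [ 0.2194 -0.2754 -0.7716]
0.0 21 [0.4477 0.0016 0.0374]
0.04 32 [0.4389 0.0407 0.0361]
0.08 34 [0.4321 0.0804 0.0367]
0.12 18 [0.4245 0.121  0.0365]
0.16 36 [0.4187 0.1593 0.0374]
0.2 84 [0.4067 0.2011 0.0339]
0.24 51 [0.4042 0.2378 0.0343]
```

Emit:
{"api": "play_rows", "payload": {
  "motion": [
    [[0, 0, 0, 0, 0, 0, -0.6], [0, 0, 0, 0, 0, 0, -0.5], [0, 0, 0, 0, 0, 0, -0.4], [0, 0, 0, 0, 0, 0, -0.3], [0, 0, 0, 0, 0, 0, -0.1], [0, 0, 0, 0, 0, 0, -0.1], [0.05, 0, -0.08, 0, 0, 0, -0.1], [0.15, 0, -0.2, 0, 0, 0, -0.1], [0.25, 0, -0.35, 0, 0, 0, -0.1], [0.35, 0, -0.5, 0, 0, 0, -0.1]]
  ]
}}

```text
time_s: 10.35
ee_pos: [0.4462, 0.0036, 0.1558]
eef_rot: [-3.137, -0.732, 1.738]
force: [1.2, -0.2, -0.1]
grip_width: 0.0427
grip_force: 0.0
```

```bash
python3 - <<'E'
from h import *
np.set_printoptions(precision=4,suppress=True)
o=get_obs();print(o["ee_pos"],o["grip_width"],o["force"],o["qpos"])
for n in("side","top"):
    c=camera(n);W=pts(c);save(c,n+"6")
    m=handle(c,W,.003)&(W[...,1]>-.1)&(W[...,2]<.06)&(W[...,0]>.36)&(W[...,0]<.5)&(W[...,1]<.3);P=W[m]
    for y in np.arange(-.06,.28,.04):
        k=abs(P[:,1]-y)<.01
        if k.sum()>3: print(n,round(y,2),k.sum(),np.median(P[k],0))
c=camera("wrist");W=pts(c)
s=cv2.imread("pics/side6.png")[130:430,240:540];t=cv2.imread("pics/top6.png")[110:410,150:500]
b=np.zeros((400,800,3),np.uint8);b[:,:400]=cv2.resize(s,(400,400));b[:343,400:]=cv2.resize(t,(400,343));cv2.imwrite("pics/c6.png",b)
E
```

```text
[0.4462 0.0036 0.1558] 0.042687715175223045 [ 1.1652 -0.1986 -0.139 ] [-0.4417  0.3378  1.735   0.5776  1.5514 -0.7682]
side -0.06 6 [ 0.452  -0.0523  0.0092]
side -0.02 20 [ 0.448  -0.0198  0.0135]
side 0.02 21 [0.4403 0.0197 0.0177]
side 0.06 26 [0.4358 0.0617 0.0219]
side 0.1 19 [0.4277 0.0963 0.0269]
side 0.14 32 [0.4207 0.1398 0.0322]
side 0.18 35 [0.414  0.1821 0.0354]
side 0.22 93 [0.4054 0.2202 0.0359]
top -0.06 18 [ 0.4558 -0.0547  0.0109]
top -0.02 35 [ 0.4488 -0.0195  0.0138]
top 0.02 37 [0.4436 0.0212 0.0178]
top 0.06 35 [0.436  0.0614 0.0221]
top 0.1 33 [0.4298 0.0996 0.0265]
top 0.14 37 [0.4225 0.1405 0.031 ]
top 0.18 62 [0.4155 0.1844 0.0346]
top 0.22 147 [0.4112 0.219  0.0349]
```

View pics/c6.png

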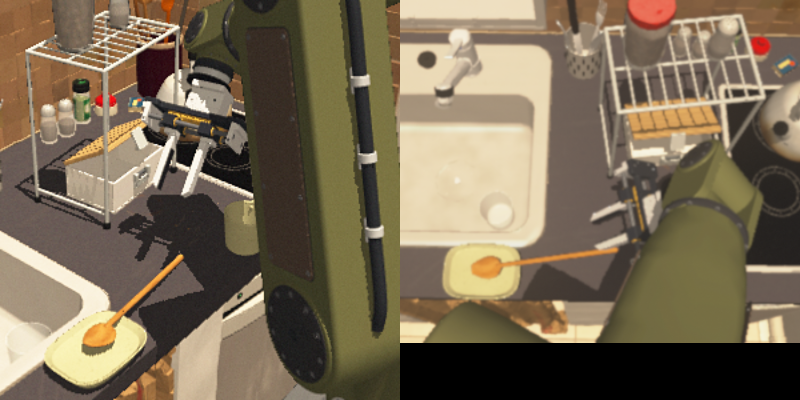

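The side view shows the bowl in the dish at (100,335) with the handle end on the worktop at (182,258). The top view agrees, and mug, jar, shaker and cover look unchanged. Next I measure the cover for the press.

```bash
python3 - <<'E'
from h import *
np.set_printoptions(precision=4,suppress=True)
W=np.load("w1.npy");I=cv2.imread("pics/w1.png");h=cv2.cvtColor(I,cv2.COLOR_BGR2HSV).astype(int)
m=(h[...,0]>8)&(h[...,0]<28)&(h[...,1]>90)&(W[...,2]>.09)&(W[...,0]>.63);m[110:]=0
P=W[m];n=np.linalg.svd(P-P.mean(0))[2][2];n*=np.sign(n[2])
for _ in range(3):
    r=(P-P.mean(0))@n;P=P[abs(r-np.median(r))<.004];n=np.linalg.svd(P-P.mean(0))[2][2];n*=np.sign(n[2])
print("plane n",n,"c",P.mean(0),"theta",np.degrees(np.arccos(n[2])),"yaw",np.degrees(np.arctan2(n[1],n[0])))
y=np.radians(7.3);ex=np.array([np.cos(y),np.sin(y)]);ey=np.array([-ex[1],ex[0]])
a=P[:,:2]@ex;b=P[:,:2]@ey
print("front edge along x'",np.percentile(a,[.5,2,5]),"y' range",np.percentile(b,[.5,99.5]),"z at front",np.median(P[a<np.percentile(a,4),2]))
w=(h[...,1]<45)&(h[...,2]>120)&(abs(W[...,2]-.07)<.006)&(W[...,0]>.63)&(W[...,0]<.7);Q=W[w]
print("rim",len(Q),np.percentile(Q[:,:2]@ex,[2,50]),np.percentile(Q[:,:2]@ey,[1,99]))
t=(h[...,1]<45)&(W[...,2]>.09)&(W[...,2]<.16)&(W[...,0]>.62);t[130:]=0;Q=W[t];Q=Q[abs(Q[:,2]-.12)<.03];print("tongue",len(Q),np.median(Q[:,:2]@ey),np.percentile(Q[:,:2]@ey,[3,97]),np.median(Q,0))
print("rack centre x'y'",np.array([.7225,-.155])@ex,np.array([.7225,-.155])@ey)
E
```

```text
bash:  1019 Killed                     python3 - <<'E'
from h import *
np.set_printoptions(precision=4,suppress=True)
W=np.load("w1.npy");I=cv2.imread("pics/w1.png");h=cv2.cvtColor(I,cv2.COLOR_BGR2HSV).astype(int)
m=(h[...,0]>8)&(h[...,0]<28)&(h[...,1]>90)&(W[...,2]>.09)&(W[...,0]>.63);m[110:]=0
P=W[m];n=np.linalg.svd(P-P.mean(0))[2][2];n*=np.sign(n[2])
for _ in range(3):
    r=(P-P.mean(0))@n;P=P[abs(r-np.median(r))<.004];n=np.linalg.svd(P-P.mean(0))[2][2];n*=np.sign(n[2])
print("plane n",n,"c",P.mean(0),"theta",np.degrees(np.arccos(n[2])),"yaw",np.degrees(np.arctan2(n[1],n[0])))
y=np.radians(7.3);ex=np.array([np.cos(y),np.sin(y)]);ey=np.array([-ex[1],ex[0]])
a=P[:,:2]@ex;b=P[:,:2]@ey
print("front edge along x'",np.percentile(a,[.5,2,5]),"y' range",np.percentile(b,[.5,99.5]),"z at front",np.median(P[a<np.percentile(a,4),2]))
w=(h[...,1]<45)&(h[...,2]>120)&(abs(W[...,2]-.07)<.006)&(W[...,0]>.63)&(W[...,0]<.7);Q=W[w]
print("rim",len(Q),np.percentile(Q[:,:2]@ex,[2,50]),np.percentile(Q[:,:2]@ey,[1,99]))
t=(h[...,1]<45)&(W[...,2]>.09)&(W[...,2]<.16)&(W[...,0]>.62);t[130:]=0;Q=W[t];Q=Q[abs(Q[:,2]-.12)<.03];print("tongue",len(Q),np.median(Q[:,:2]@ey),np.percentile(Q[:,:2]@ey,[3,97]),np.median(Q,0))
print("rack centre x'y'",np.array([.7225,-.155])@ex,np.array([.7225,-.155])@ey)
E
```

SVD made full matrices and ran out of memory, so I'll use `full_matrices=False`.

```bash
python3 - <<'E'
from h import *
np.set_printoptions(precision=4,suppress=True)
W=np.load("w1.npy");I=cv2.imread("pics/w1.png");h=cv2.cvtColor(I,cv2.COLOR_BGR2HSV).astype(int)
nrm=lambda P:(lambda n:n*np.sign(n[2]))(np.linalg.eigh(np.cov(P.T))[1][:,0])
m=(h[...,0]>8)&(h[...,0]<28)&(h[...,1]>90)&(W[...,2]>.09)&(W[...,0]>.63);m[110:]=0
P=W[m];n=nrm(P)
for _ in range(3):
    r=(P-P.mean(0))@n;P=P[abs(r-np.median(r))<.004];n=nrm(P)
print("plane n",n,"c",P.mean(0),"theta",np.degrees(np.arccos(n[2])),"yaw",np.degrees(np.arctan2(n[1],n[0])))
y=np.radians(7.3);ex=np.array([np.cos(y),np.sin(y)]);ey=np.array([-ex[1],ex[0]])
a=P[:,:2]@ex;b=P[:,:2]@ey
print("front edge along x'",np.percentile(a,[.5,2,5]),"y' range",np.percentile(b,[.5,99.5]),"z at front",np.median(P[a<np.percentile(a,4),2]))
w=(h[...,1]<45)&(h[...,2]>120)&(abs(W[...,2]-.07)<.006)&(W[...,0]>.63)&(W[...,0]<.7);Q=W[w]
print("rim",len(Q),np.percentile(Q[:,:2]@ex,[2,50]),np.percentile(Q[:,:2]@ey,[1,99]))
t=(h[...,1]<45)&(W[...,2]>.09)&(W[...,2]<.16)&(W[...,0]>.62);t[130:]=0;Q=W[t];Q=Q[abs(Q[:,2]-.12)<.03];print("tongue",len(Q),np.percentile(Q[:,:2]@ey,[3,50,97]),np.median(Q,0))
print("rack centre x'y'",np.array([.7225,-.155])@ex,np.array([.7225,-.155])@ey)
E
```

```text
plane n [0.5001 0.0556 0.8642] c [ 0.6952 -0.173   0.1305] theta 30.207275691290555 yaw 6.339693633128037
front edge along x' [0.6379 0.639  0.6404] y' range [-0.3483 -0.1699] z at front 0.1443188136307343
rim 1298 [0.625  0.6285] [-0.3474 -0.1701]
tongue 227 [-0.2732 -0.2591 -0.2454] [ 0.6638 -0.1761  0.1479]
rack centre x'y' 0.6969487204380872 -0.24554781831593034
```

```bash
cat >> h.py <<'E'
_y=np.radians(7.3);EX=np.array([np.cos(_y),np.sin(_y),0]);EY=np.array([-EX[1],EX[0],0])
def press(xp,z,tilt=42,yp=-.259):
    G=goal([0,0,0],tilt,7.0); c=xp*EX+yp*EY+np.array([0,0,z])
    G[:3,3]=c+.008*G[:3,0]+.021*G[:3,2]; return G
def arc(th): t=np.radians(th);return .745-.120*np.cos(t)+.0105*np.sin(t), .07+.12*np.sin(t)+.0105*np.cos(t)
E
python3 - <<'E'
from h import *
print(rel(press(.54,.20)), press(.54,.2)[:3,3])
T0=press(.54,.20);print(rel(press(.60,.17),T0))
E
```

```text
[-0.537, 0.4277, -0.6593, -0.1718, 0.0002, 0.1919] [ 0.58838058 -0.18584876  0.189747  ]
[0.0981, -0.0013, 0.2498, -0.0, 0.0, -0.0]
```

Emit:
{"api": "play_rows", "payload": {
  "motion": [
    [[-0.2, 0.15, -0.25, -0.172, 0, 0.192, -1], [-0.25, 0.2, -0.32, -0.172, 0, 0.192, -1], [-0.3, 0.24, -0.37, -0.172, 0, 0.192, -1], [-0.35, 0.28, -0.43, -0.172, 0, 0.192, -1], [-0.4, 0.32, -0.49, -0.172, 0, 0.192, -1], [-0.45, 0.36, -0.55, -0.172, 0, 0.192, -1], [-0.5, 0.4, -0.61, -0.172, 0, 0.192, -1], [-0.537, 0.428, -0.659, -0.172, 0, 0.192, -1], [-0.537, 0.428, -0.659, -0.172, 0, 0.192, -1], [-0.537, 0.428, -0.659, -0.172, 0, 0.192, -1]]
  ]
}}

```text
time_s: 11.5
ee_pos: [0.587, -0.1857, 0.1849]
eef_rot: [-3.137, -0.727, 0.231]
force: [-0.7, -0.1, -0.3]
grip_width: 0.0005
grip_force: 0.0
```

```bash
python3 - <<'E'
from h import *
o=get_obs();print(o["qpos"].round(3),o["grip_width"])
for a in((.54,.20),(.60,.165),(.643,.152)): print(rel(press(*a)))
E
```

```text
[-0.602  0.189  1.848  0.813  0.749  0.224] 0.00045220259517381504
[0.0168, 0.002, -0.0111, -0.0123, 0.001, 0.0128]
[0.1021, 0.0279, 0.252, -0.0123, 0.001, 0.0128]
[0.1954, 0.0463, 0.4045, -0.0123, 0.001, 0.0128]
```

Emit:
{"api": "play_rows", "payload": {
  "motion": [
    [[0.017, 0.002, -0.011, -0.0123, 0.001, 0.0128, -1], [0.017, 0.002, -0.011, -0.0123, 0.001, 0.0128, -1], [0.017, 0.002, -0.011, -0.0123, 0.001, 0.0128, -1]]
  ]
}}

```text
time_s: 11.8
ee_pos: [0.589, -0.1848, 0.1907]
eef_rot: [3.139, -0.733, 0.135]
force: [0.6, 0.8, 0.0]
grip_width: 0.0003
grip_force: 0.0
```

```bash
python3 - <<'E'
from h import *
o=get_obs();print(o["qpos"].round(3),o["grip_width"])
for a in((.54,.20),(.60,.165),(.638,.153)): print(rel(press(*a)))
for th in (28,24,20,16,12,8): print(th,rel(press(*arc(th))))
Ti=np.linalg.inv(tool());c=camera("wrist");W=pts(c);Q=W@Ti[:3,:3].T+Ti[:3,3]
k=(abs(Q[...,1])<.014)&(abs(Q[...,0])<.012)&(Q[...,2]>-.06)&(Q[...,2]<.01);print("tip z",np.percentile(Q[k][:,2],[90,98,100]),k.sum())
E
```

```text
[-0.567  0.155  1.876  0.777  0.662  0.351] 0.00030389570332259785
[-0.0048, 0.0037, 0.001, -0.001, -0.0, 0.0015]
[0.0799, 0.0049, 0.2656, -0.001, -0.0, 0.0015]
[0.1607, 0.0057, 0.403, -0.001, -0.0, 0.0015]
28 [0.1319, 0.0057, 0.4707, -0.001, -0.0, 0.0015]
24 [0.0997, 0.0055, 0.4805, -0.001, -0.0, 0.0015]
20 [0.0683, 0.0054, 0.4926, -0.001, -0.0, 0.0015]
16 [0.0378, 0.0053, 0.5068, -0.001, -0.0, 0.0015]
12 [0.0084, 0.0052, 0.5231, -0.001, -0.0, 0.0015]
8 [-0.0198, 0.0051, 0.5414, -0.001, -0.0, 0.0015]
tip z [-0.02687025 -0.02094535 -0.01715747] 1799
```

Emit:
{"api": "play_rows", "payload": {
  "motion": [
    [[0.04, 0.005, 0.13, -0.001, 0, 0.0015, -1], [0.08, 0.005, 0.265, -0.001, 0, 0.0015, -1], [0.12, 0.005, 0.335, -0.001, 0, 0.0015, -1], [0.16, 0.006, 0.403, -0.001, 0, 0.0015, -1], [0.16, 0.006, 0.403, -0.001, 0, 0.0015, -1], [0.145, 0.006, 0.44, -0.001, 0, 0.0015, -1], [0.132, 0.006, 0.471, -0.001, 0, 0.0015, -1], [0.132, 0.006, 0.471, -0.001, 0, 0.0015, -1]]
  ]
}}

```text
time_s: 12.65
ee_pos: [0.6912, -0.1738, 0.1248]
eef_rot: [-3.141, -0.733, 0.117]
force: [-0.3, 0.9, 0.7]
grip_width: 0.0003
grip_force: 0.0
```

```bash
python3 - <<'E'
from h import *
o=get_obs();print(o["force"].round(2),o["qpos"].round(3))
for th in (24,20,16,12,8,6): print(th,rel(press(*arc(th))))
E
```

```text
[-0.3   0.85  0.73] [-0.443  0.426  1.694  0.811  0.514  0.392]
24 [-0.0294, -0.0041, 0.0094, 0.0004, 0.0, -0.0006]
20 [-0.0608, -0.0039, 0.0214, 0.0004, 0.0, -0.0006]
16 [-0.0912, -0.0038, 0.0356, 0.0004, 0.0, -0.0006]
12 [-0.1207, -0.0037, 0.0519, 0.0004, 0.0, -0.0006]
8 [-0.1489, -0.0036, 0.0703, 0.0004, 0.0, -0.0006]
6 [-0.1625, -0.0035, 0.0802, 0.0004, 0.0, -0.0006]
```

Emit:
{"api": "play_rows", "payload": {
  "motion": [
    [[-0.029, -0.003, 0.009, 0, 0, 0, -1], [-0.061, -0.003, 0.021, 0, 0, 0, -1], [-0.091, -0.003, 0.036, 0, 0, 0, -1], [-0.12, -0.003, 0.052, 0, 0, 0, -1], [-0.149, -0.003, 0.07, 0, 0, 0, -1], [-0.149, -0.003, 0.07, 0, 0, 0, -1], [-0.149, -0.003, 0.07, 0, 0, 0, -1]]
  ]
}}

```text
time_s: 13.35
ee_pos: [0.6758, -0.1749, 0.0885]
eef_rot: [3.141, -0.734, 0.118]
force: [-0.2, -0.1, 0.8]
grip_width: 0.0005
grip_force: 0.0
```

```bash
python3 - <<'E'
from h import *
np.set_printoptions(precision=4,suppress=True)
o=get_obs();print(o["force"].round(2),o["qpos"].round(3))
for th in (6,4,2,0,-2,-4): print(th,rel(press(*arc(th))))
c=camera("side");save(c,"side8");t=camera("wrist");save(t,"w8")
b=np.zeros((400,800,3),np.uint8);b[:,:400]=cv2.resize(c["frame"][180:320,270:410],(400,400))[...,::-1];b[:300,400:]=cv2.resize(t["frame"],(400,300))[...,::-1];cv2.imwrite("pics/c8.png",b)
E
```

```text
[-0.21 -0.09  0.77] [-0.458  0.455  1.754  0.95   0.465  0.225]
6 [-0.0195, -0.0008, 0.0136, 0.0005, -0.0002, -0.0005]
4 [-0.0328, -0.0008, 0.0239, 0.0005, -0.0002, -0.0005]
2 [-0.0457, -0.0008, 0.0347, 0.0005, -0.0002, -0.0005]
0 [-0.0582, -0.0008, 0.046, 0.0005, -0.0002, -0.0005]
-2 [-0.0703, -0.0008, 0.0576, 0.0005, -0.0002, -0.0005]
-4 [-0.082, -0.0008, 0.0697, 0.0005, -0.0002, -0.0005]
```

View pics/c8.png

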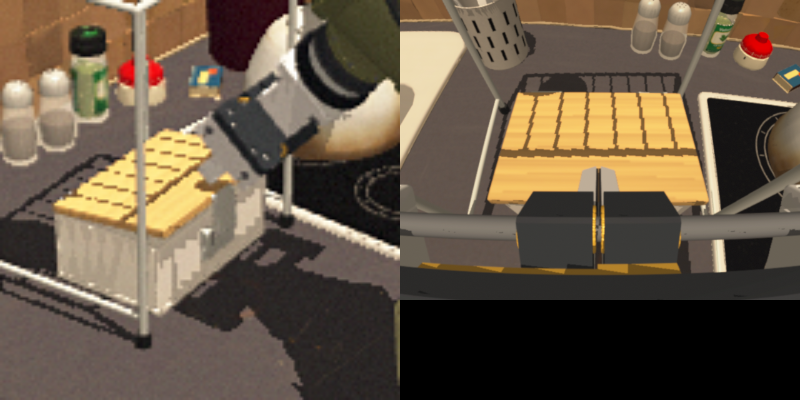

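The cover has been pushed almost down, with the fingertips on the middle of its front lip at (598,180) in the wrist half. I'll carry on through the catch.

Emit:
{"api": "play_rows", "payload": {
  "motion": [
    [[-0.02, 0, 0.014, 0, 0, 0, -1], [-0.033, 0, 0.024, 0, 0, 0, -1], [-0.046, 0, 0.035, 0, 0, 0, -1], [-0.046, 0, 0.035, 0, 0, 0, -1]]
  ]
}}

```text
time_s: 13.85
ee_pos: [0.6733, -0.175, 0.074]
eef_rot: [3.141, -0.735, 0.119]
force: [-0.4, 1.0, 0.0]
grip_width: 0.0002
grip_force: 0.0
```

```bash
python3 - <<'E'
from h import *
o=get_obs();print(o["force"].round(2))
for th in (2,0,-2,-4,-6): print(th,rel(press(*arc(th))))
E
```

```text
[-0.38  0.99  0.02]
2 [0.0009, -0.0003, -0.0017, 0.0005, -0.0002, -0.0004]
0 [-0.0116, -0.0002, 0.0095, 0.0005, -0.0002, -0.0004]
-2 [-0.0237, -0.0002, 0.0212, 0.0005, -0.0002, -0.0004]
-4 [-0.0354, -0.0002, 0.0333, 0.0005, -0.0002, -0.0004]
-6 [-0.0467, -0.0002, 0.0458, 0.0005, -0.0002, -0.0004]
```

Emit:
{"api": "play_rows", "payload": {
  "motion": [
    [[-0.012, 0, 0.01, 0, 0, 0, -1], [-0.018, 0, 0.015, 0, 0, 0, -1], [-0.018, 0, 0.015, 0, 0, 0, -1]]
  ]
}}

```text
time_s: 14.15
ee_pos: [0.6738, -0.1753, 0.0717]
eef_rot: [3.14, -0.739, 0.12]
force: [-13.9, 4.1, 27.3]
grip_width: 0.0006
grip_force: 13.6
```

```bash
cat >> h.py <<'E'
def cover():
    c=camera("wrist");W=pts(c);h=cv2.cvtColor(c["frame"],cv2.COLOR_RGB2HSV).astype(int)
    m=(h[...,0]>8)&(h[...,0]<28)&(h[...,1]>70)&(W[...,2]>.065)&(W[...,2]<.14);a=W@EX;b=W@EY
    m&=(a>.622)&(a<.745)&(abs(b+.259)<.085);P=W[m]
    A=np.c_[P@EX,P@EY,np.ones(len(P))];s,*_=np.linalg.lstsq(A,P[:,2],rcond=None)
    r=P[:,2]-A@s;k=abs(r)<.006;s,*_=np.linalg.lstsq(A[k],P[k,2],rcond=None)
    print("cover n",k.sum(),"slope rad",-np.arctan(s[0]),"z at press",s@[.627,-.259,1],"z mid",s@[.685,-.259,1])
E
python3 - <<'E'
from h import *
o=get_obs();print(o["ee_pos"],o["force"].round(2));cover()
for th in (0,-2,-4,-6): print(th,rel(press(*arc(th))))
E
```

```text
[ 0.67384407 -0.17534058  0.07172885] [-13.93   4.07  27.32]
cover n 50463 slope rad -0.0010181931184982055 z at press 0.0809053083674877 z mid 0.08096436358876846
0 [-0.0071, -0.0015, 0.0014, 0.0005, -0.001, -0.0002]
-2 [-0.0193, -0.0015, 0.013, 0.0005, -0.001, -0.0002]
-4 [-0.031, -0.0015, 0.025, 0.0005, -0.001, -0.0002]
-6 [-0.0424, -0.0016, 0.0374, 0.0005, -0.001, -0.0002]
```

The cover is flat (slope about 0, z 81 mm) and taking 27 N, so it has snapped home. I'll retreat along the tool axis.

Emit:
{"api": "play_rows", "payload": {
  "motion": [
    [[0.03, 0, -0.03, 0, 0, 0, -1], [0.03, 0, -0.1, 0, 0, 0, -1], [0.03, 0, -0.25, 0, 0, 0, -1], [0.03, 0, -0.4, 0, 0, 0, -1], [0.03, 0, -0.55, 0, 0, 0, -1], [0.03, 0, -0.65, 0, 0, 0, -1], [0.03, 0, -0.65, 0, 0, 0, -1], [0.03, 0, -0.65, 0, 0, 0, -1]]
  ]
}}

```text
time_s: 15.0
ee_pos: [0.5701, -0.1875, 0.1938]
eef_rot: [3.141, -0.735, 0.118]
force: [-0.0, -0.6, 0.1]
grip_width: 0.0005
grip_force: 0.0
```

```bash
python3 - <<'E'
from h import *
np.set_printoptions(precision=4,suppress=True)
o=get_obs();print(o["ee_pos"],o["force"].round(2),o["time_s"]);cover()
s=camera("side");W=pts(s);save(s,"side9");t=camera("top");save(t,"top9")
m=handle(s,W,.003)&(W[...,1]>-.1)&(W[...,2]<.06)&(W[...,0]>.36)&(W[...,0]<.5)&(W[...,1]<.3);P=W[m]
for y in (-.04,.06,.14,.22):
    k=abs(P[:,1]-y)<.01;print(y,k.sum(),np.median(P[k],0))
b=np.zeros((400,800,3),np.uint8);b[:,:400]=cv2.resize(s["frame"][90:440,230:580],(400,400))[...,::-1];b[:343,400:]=cv2.resize(t["frame"][80:400,150:523],(400,343))[...,::-1];cv2.imwrite("pics/c9.png",b)
E
```

```text
[ 0.5701 -0.1875  0.1938] [-0.01 -0.6   0.06] 15.0
cover n 17286 slope rad 0.003317609082757569 z at press 0.08039476831329762 z mid 0.08020234628053087
-0.04 16 [ 0.4513 -0.0401  0.0127]
0.06 25 [0.4341 0.0604 0.0237]
0.14 32 [0.4213 0.1393 0.0321]
0.22 96 [0.4018 0.2193 0.0353]
```

View pics/c9.png

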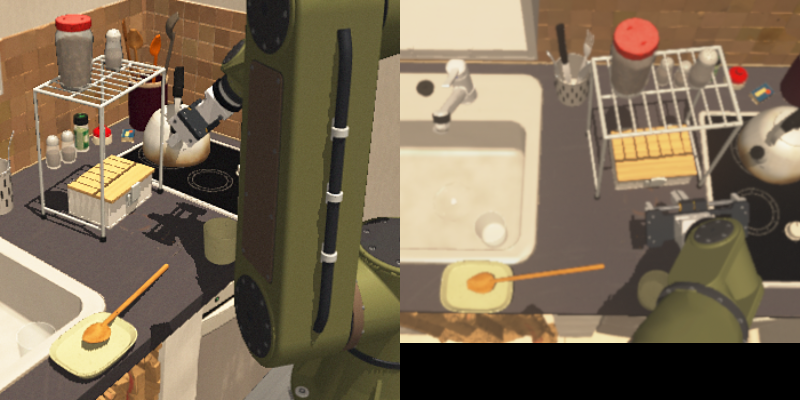

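The cover stays shut and flat at (110,180). The spoon's bowl is in the dish at (97,335), the mug, jar and shaker are in place, and the arm is clear of everything.

```bash
python3 -c "
from station import workorder;print(workorder.hand_in())"
```

```text
the job is handed in; nothing more can be done
None
```

The spoon lies with its bowl in the dish, the box cover is snapped shut, the mug, jar and shaker still look in place, and I handed the job in at about 15 s; no verdict came back.

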